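# Pack the brass weights and knock the case's locking pins home

### The job

Pack the two-layer wooden case for the balance's brass weights: stand the biggest weight in the empty cavity at the bottom, then lay the divider, with the middle-sized weight staying in its ring seat, flat on the benches above it. Lock the divider by knocking the sprung pin at each end of the case fully down, each with a brisk blow of the mallet's head (not pressed slowly, and not with the hand or with anything else), and then stand the mallet upright on the worktop again. Leave the smallest weight in its cavity and the other things where they are.

Things in the scene. Friction and masses are not known exactly. Their poses are not given: they have to be found in the camera images.
- weight_case: open wooden two-layer case, fixed, 84 x 226 mm. Origin: centre of its underside, y = long axis, z up (mm below). Inner wall faces x = +-33, y = +-65; long walls rise to z 57, end walls to z 54. Floor z 8 with two cavities between 12 mm ribs. Side benches (x 23 to 33, top z 47) carry the divider. Wooden locking posts (36 x 34, top z 66) at x 0, y +-94, a sprung pin on each
- big_cavity (a point): floor centre of the case's big cavity, 46 x 46 mm, at case x = 0, y = +15, z = 8 mm; for the biggest weight
- small_cavity (a point): floor centre of the case's small cavity, 30 x 30 mm, at case y = -42, z = 8 mm; already holds the smallest weight
- bench_centre (a point): centre of the plane of the benches, at case z = 47 mm: the divider's underside comes here, its long axis along the case's y, either way round
- pin_a (a joint): depth of the sprung pin at the case's +y end, m: 0 = up, 0.014 = fully down. Let go above half-way (0.007) it springs up again, beyond that it snaps down and stays; takes about 10 N. Going down it slides a steel bolt (case z 55 to 61 mm) 12 mm out of the post over the divider's end; pin up = bolt out of the way
- pin_b (a joint): the same for the sprung pin at the case's -y end
- pin_a_top (a point): centre of the top of the +y pin's flat round steel head (22 mm across, 6 mm thick); 88 mm above the worktop when up, 74 when fully down
- pin_b_top (a point): the same on the -y pin
- divider_centre (a point): divider: loose wooden plate 58 (x) x 120 (y) x 6 mm, 180 g, lying flat, with a grip bar in its middle (12 mm across x, 30 mm along y, from the plate's top, 6 mm, up to 36 mm) and a low ring seat at y = +36. This point: on the middle axis, 18 mm above its underside; axes as named, z up
- seat (a point): middle of the divider's ring seat, on the plate's top face (6 mm above its underside): ring of 35 mm inside diameter, 6 mm high, at divider y = +36 mm; the middle weight stands in it
- weight_1_centre (a point): biggest brass weight, 37 mm across, 35 mm tall, 200 g: round body up to 24 mm, above it a round knob 18 mm across. Point on its axis half-way up (17.5 mm above its foot)
- weight_0_centre (a point): middle-sized brass weight, 29 mm across, 30 mm tall, 100 g, standing loose in the divider's ring seat: body up to 19 mm, knob 14 mm across. Point on its axis half-way up (15 mm above its foot)
- weight_2_centre (a point): smallest brass weight, 24 mm across, 27 mm tall, 50 g, already standing in the small cavity; stays there. Point on its axis half-way up (13.5 mm above its foot)
- mallet_centre (a point): mallet (upright disc pounder) standing on its steel head: head 44 mm across, 26 mm tall, flat striking face underneath; straight wooden handle 26 mm across from 36 to 110 mm height; 350 g. Point on its axis 55 mm above the striking face; z along the handle
- carton_corner (a point): fixed obstacle: nearest lower corner (worktop level, about 10 mm) of the fixed stack of cartons in a clear tub at the back, between the two sides of the worktop; it rises to 260 mm and spreads away from the robot to both sides. Swing round in front of it
- spice_2: bystander: slim spice jar with a dark cap, 44 mm across, 105 tall; origin at its foot
- probe: bystander: dial probe thermometer lying flat, 152 x 34 x 12 mm; origin at its foot
- jar_2: bystander: glass jar with a screw lid, 60 mm across, 85 tall; origin at its foot
- pastry_brush: bystander: flat pastry brush lying flat, 223 x 43 x 12 mm; origin at its foot
- timer: bystander: round wind-up kitchen timer, 62 mm across, 45 tall; origin at its foot

How it is judged (in metres and radians):
On the way, in this order (a step that is already met when the one before it is completed fails the run):
1. the biggest weight stands in the big cavity (horizontal distance between weight_1_centre and big_cavity below 0.008 m and z of weight_1_centre in the frame of big_cavity below 0.0205 m and angle between weight_1_centre's own z axis and vertical below 0.1 rad), for 0.2 s.
2. the divider lies flat on the benches with the middle weight in its seat (horizontal distance between divider_centre and bench_centre below 0.008 m and z of divider_centre in the frame of bench_centre below 0.021 m and angle between divider_centre's own z axis and vertical below 0.05 rad and angle between the y axis of divider_centre and the y axis of weight_case, either way round below 0.15 rad and horizontal distance between weight_0_centre and seat below 0.006 m and z of weight_0_centre in the frame of seat below 0.018 m and angle between weight_0_centre's own z axis and vertical below 0.1 rad), for 0.2 s.
3. one pin is fully down ((value of joint pin_a above 0.0125 m or value of joint pin_b above 0.0125 m)), for 0.1 s.
4. both pins are fully down (value of joint each of pin_a, pin_b above 0.0125 m), for 0.2 s.
At the end, for the whole second after the job is handed in: Biggest weight upright in the big cavity (8 mm, 3 mm in height), smallest still in the small one (7 mm), divider flat on the benches (8 mm, 0.15 rad), middle weight in the ring seat (6 mm), both pins over 12.5 mm down, mallet upright (0.1 rad) on the worktop, all at rest (all of step 1 and all of step 2 and all of step 4 and horizontal distance between weight_2_centre and small_cavity below 0.007 m and angle between each of weight_2_centre, mallet_centre's own z axis and vertical below 0.1 rad and height (world z) of mallet_centre between 0.05 and 0.059 m and linear speed of each of weight_1, weight_0, divider, mallet below 0.02 m/s); the robot touches nothing.
It fails at once if a pin is pressed down slowly with the mallet instead of struck (under 0.03 m/s on its way down) ((contact force between mallet and pin_a above 1 N and value of joint pin_a between 0.003 and 0.006 m and velocity of joint pin_a between 0.002 and 0.03 m/s) or (contact force between mallet and pin_b above 1 N and value of joint pin_b between 0.003 and 0.006 m and velocity of joint pin_b between 0.002 and 0.03 m/s)).
It fails at once if a pin is touched by the hand or arm (contact force between any of the fingers, the arm and pin_a above 1 N or contact force between any of the fingers, the arm and pin_b above 1 N).
It fails at once if a pin is pushed with a weight or the divider (contact force between any of weight_0, weight_1, weight_2, divider and pin_a above 1 N or contact force between any of weight_0, weight_1, weight_2, divider and pin_b above 1 N).
It fails at once if a weight or the divider is struck with the mallet (over 15 N) (contact force between mallet and weight_0 above 15 N or contact force between mallet and weight_1 above 15 N or contact force between mallet and weight_2 above 15 N or contact force between mallet and divider above 15 N).
It fails at once if a bystander is moved by more than 30 mm (distance of any of spice_2, probe, jar_2, pastry_brush, timer from where it was at the start of the episode above 0.03 m).
It also fails if it takes over 72 s, if anything falls off the work surface, if the arm or the gripper's body presses on something with over 40 N, if the wrist force passes 120 N, or if a joint passes its speed limit or range.

### The arm

A 7-joint arm with a two-finger parallel gripper is mounted at the origin on a cart in front of the work surface, level with it; the furniture and walls round the work are solid. World frame = base frame: x ahead of the robot, y to its left, z up, the work surface at z = 0. Lengths are in mm, angles in rad, forces in N, time in s.
With the tool pointing down it reaches from about 425 to 1025 mm from the base axis. Payload 3.6 kg.
Tool frame: the origin (TCP) lies at the centre of the arm's flange, where the gripper is bolted on; the fingertips stand 173 mm ahead of it and the grasp point (between the pads) lies 155 mm ahead of it; z points along the fingers, x is the direction in which the jaws open and shut, and the axes are right-handed (so a half turn about z gives the same grasp; the last joint's range is limited). The gripper opens to 85 mm and grips with 20 to 120 N. Pads are 22 mm wide; open, the fingers measure 114 mm over their backs; the gripper's body (76 mm by 85 mm) begins 54 mm behind the grasp point. The pads swing forward as they close: fully open they stand 13 mm farther back than shut.
Start: joints at [1.06, 0.591, 0.048, 1.609, -0.033, 0.943, -0.034], TCP at [293.512, -662.933, 404.702] pointing down, gripper open.
Joint ranges: [-2.69, 2.69], [-0.47, 2.24], [-1.27, 1.36], [0.19, 2.51], [-1.53, 4.68], [0.08, 2.07], [-3.09, 3.09]. Speed limits (rad/s): [2.57, 2.57, 3.14, 3.14, 3.14, 3.14, 3.14].

### API

Orientations are given as a 3x3 rotation matrix whose columns are the frame's x, y, z axes.
In Python, from plant import arm gives the robot as it stands.
- The arm moves only by the tool carry_out, never from a script. Its argument "plan" is a list of rows, each a list of 3 entries, a list of its own where there are three numbers: the finger opening in mm, from 0 to 85.4, then the shift along the world's x, y, z in mm, then the turn about the world's z in rad. A call has 1 to 20 rows; each row is the pose to reach, as a shift and turn from the pose measured when the call began; what a row does not reach only later rows make up. A row lasts 1/10 s, in which the tool goes at most 50 mm and 8.59 degrees, less where a joint would pass 70% of its speed; a pose out of reach is approached as far as the arm can. A call with a gripper value outside its range is refused whole. The fingers move at their own pace and stop on an object; "grip_force" is the grip in N (left out, the last holds). Time passes only in rows, so rows that repeat a pose let the fingers close. It gives the time, the measured TCP pose, the force and the opening at its end, in the units of the state.
- arm.read_state(): the state, without advancing time (a new reading comes with each control period).
- arm.read_camera(name): name is "scene" or "top"; returns a dict with "pixels" (400x640x3 uint8, red, green, blue), "fx", "fy", "cx", "cy" (pixels), "D" ([k1, k2, p1, p2, k3] as OpenCV has them; the pictures are not rectified), "pose" (4x4, takes a point from camera to world coordinates). Camera axes: x right, y down, z forward; pixel columns grow to the right and rows downward; lengths in mm; the calibration is good to about 2 mm. A picture is of the moment at which its call begins. There is no depth.
- arm.hand_in(): hands the job in, once; it reports no verdict.
The state is a dict: "time_s": time; "joints": joint angles; "dq": joint speeds; "tau": joint torques, N m; "tool_pos": TCP position; "ee_rot": TCP orientation; "contact_force": force on the tool from outside, world axes, zero at the start; "wrist_torque": the same for the moment, N m; "gripper_width": finger opening in mm.
Only numpy, scipy, OpenCV 4.12 (cv2) and the standard library are available. Lean on these libraries where they do the work, as an engineer would, in place of code of your own. Each camera call takes 0.05 s, during which the arm holds its last target.

## Working session

There is one attempt and no reset: what is moved stays moved. The work goes in short steps, Python scripts to look and compute and a tool call to move; the robot and the scene stay as the last step left them, time stands still between calls to the robot, and variables do not carry over. Pictures are saved under pics/ and viewed, and the job is handed in when it is done.

Besides the shell and the picture viewer there is one more tool, called after "Emit:" as name(argument=value, ...) on one line, values as JSON. carry_out: Moves the arm, as the interface text tells. Its arguments: {"type":"object","properties":{"plan":{"type":"array","items":{"type":"array"}},"grip_force":{"type":"number"}},"required":["plan"]}

```bash
ls; mkdir -p pics; python3 - <<'E'
from plant import arm
import cv2,numpy as np
s=arm.read_state();print(s)
for n in("scene","top"):
    c=arm.read_camera(n);cv2.imwrite(f"pics/{n}0.png",c["pixels"][:,:,::-1])
    print(n,c["fx"],c["fy"],c["cx"],c["cy"],c["D"],np.round(c["pose"],4).tolist())
E
```

```text
pics
{'time_s': 0.0, 'joints': array([ 1.06052061,  0.59210883,  0.04825555,  1.60982479, -0.03328871,
        0.94266777, -0.03374069]), 'dq': array([-0.000565  , -0.00105622, -0.0009333 ,  0.00230711,  0.00198222,
        0.000898  , -0.00106365]), 'tau': array([-1.02312675e-03, -5.48691738e+01,  1.54684290e+00, -1.98123550e+01,
        9.50701389e-03,  8.95104575e-03, -4.81381974e-06]), 'tool_pos': array([ 293.36131472, -662.52043088,  403.5458513 ]), 'ee_rot': array([[ 4.04889278e-01, -9.14365184e-01, -9.91641746e-04],
       [-9.14363069e-01, -4.04890478e-01,  1.96960416e-03],
       [-2.20244377e-03,  1.09248984e-04, -9.99997569e-01]]), 'contact_force': array([-0.18876006,  0.1220315 ,  0.27461293]), 'wrist_torque': array([-0.00418856,  0.00335087,  0.02170334]), 'gripper_width': 85.40120039095936}
scene 443.4056745293435 443.4056745293435 314.63685661307045 200.06667372063896 [0.00045631 0.         0.         0.         0.        ] [[-0.6624, -0.3188, 0.678, -377.8609], [-0.7491, 0.2698, -0.605, 809.7255], [0.0099, -0.9086, -0.4175, 657.0952], [0.0, 0.0, 0.0, 1.0]]
top 426.7348689498413 426.7348689498413 321.12656912748866 200.17172961534513 [-0.09213664  0.          0.          0.          0.        ] [[-0.0226, -0.9977, 0.0634, 466.2614], [-0.9997, 0.0223, -0.0059, 29.4265], [0.0045, -0.0635, -0.998, 1336.6537], [0.0, 0.0, 0.0, 1.0]]
```

View pics/scene0.png

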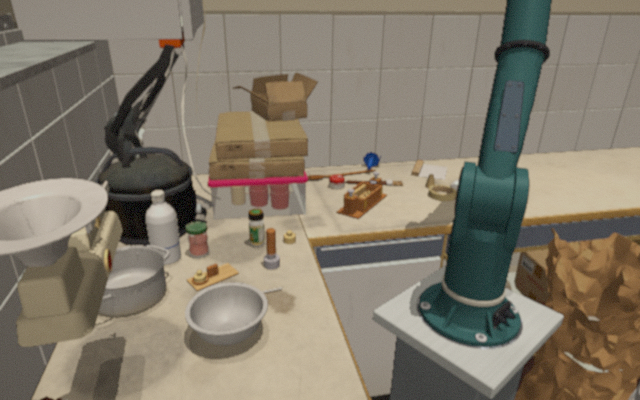

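View pics/top0.png

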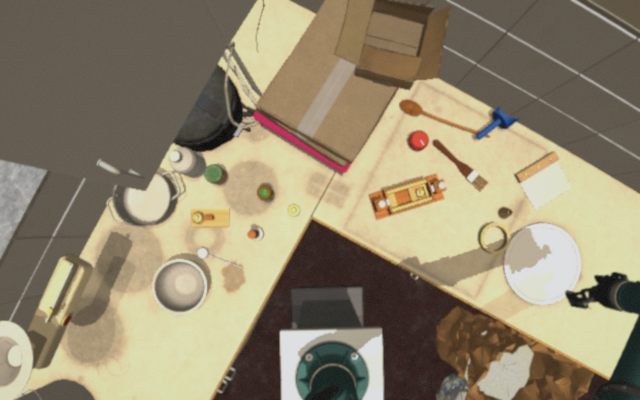

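The case is right of the corner (top, about 407,196). On the left are the divider (210,217), the mallet (257,233) and the biggest weight (293,210). I'll enlarge these areas.

```bash
cat > h.py <<'E'
import cv2,numpy as np
from plant import arm
def K(c): return np.array([[c["fx"],0,c["cx"]],[0,c["fy"],c["cy"]],[0,0,1.]])
def ray(c,uv,z):
    p=cv2.undistortPoints(np.array([[uv]],float),K(c),np.array(c["D"],float))[0,0]
    T=np.array(c["pose"]);d=T[:3,:3]@[p[0],p[1],1];o=T[:3,3]
    return (o+d*(z-o[2])/d[2])
def proj(c,P):
    T=np.linalg.inv(np.array(c["pose"]));r,_=cv2.Rodrigues(T[:3,:3])
    return cv2.projectPoints(np.array(P,float).reshape(-1,3),r,T[:3,3],K(c),np.array(c["D"],float))[0][:,0]
def crop(c,name,u0,v0,w,h,s,marks=None):
    im=c["pixels"][v0:v0+h,u0:u0+w,::-1]
    im=cv2.resize(im,None,fx=s,fy=s,interpolation=cv2.INTER_CUBIC).copy()
    step=10
    for u in range((u0//step+1)*step,u0+w,step):
        cv2.line(im,(int((u-u0+.5)*s),0),(int((u-u0+.5)*s),6),(0,0,255),1)
        cv2.putText(im,str(u),(int((u-u0+.5)*s)-10,17),0,.35,(0,0,255),1)
    for v in range((v0//step+1)*step,v0+h,step):
        cv2.line(im,(0,int((v-v0+.5)*s)),(6,int((v-v0+.5)*s)),(0,0,255),1)
        cv2.putText(im,str(v),(8,int((v-v0+.5)*s)+4),0,.35,(0,0,255),1)
    for m in (marks if marks is not None else []):
        p=(int((m[0]-u0+.5)*s),int((m[1]-v0+.5)*s)); cv2.drawMarker(im,p,(0,255,0),cv2.MARKER_CROSS,9,1)
    cv2.imwrite("pics/"+name,im)
E
python3 - <<'E'
from h import *
c=arm.read_camera("top")
crop(c,"t_case1.png",360,165,100,60,8)
crop(c,"t_left1.png",185,190,120,55,6)
c=arm.read_camera("scene")
crop(c,"s_case1.png",325,170,80,50,10)
crop(c,"s_left1.png",180,200,130,95,6)
E
```

```text
(no output)
```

View pics/t_case1.png

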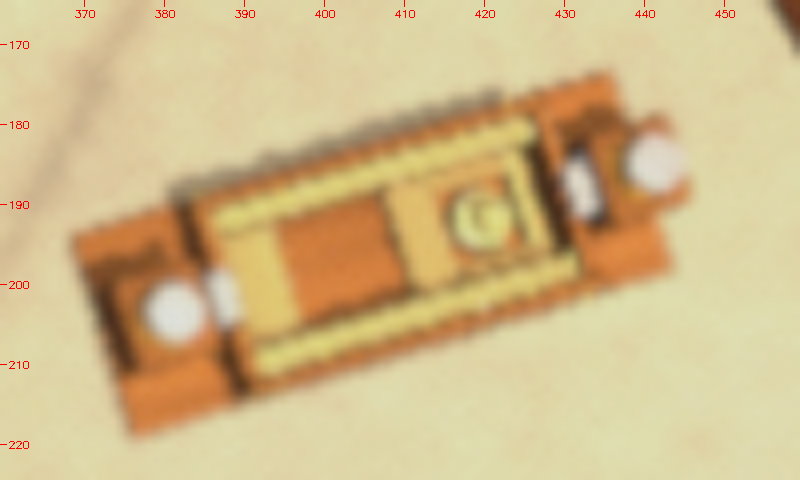

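View pics/t_left1.png

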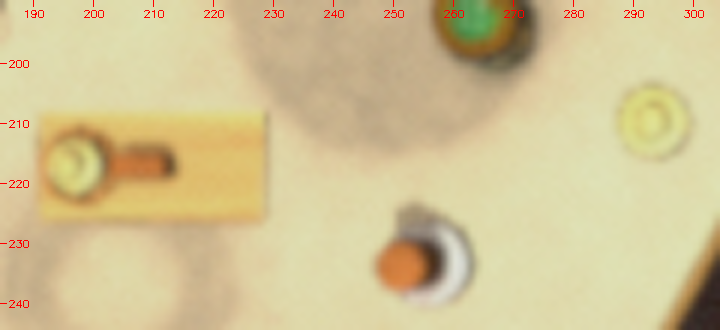

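View pics/s_case1.png

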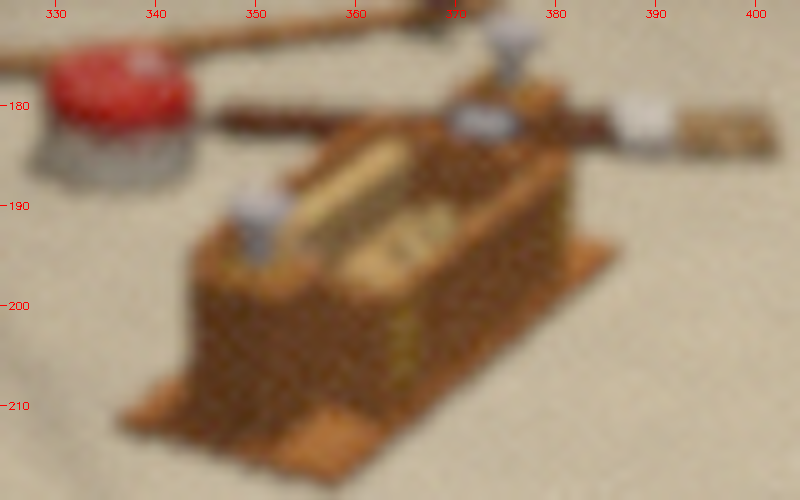

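View pics/s_left1.png

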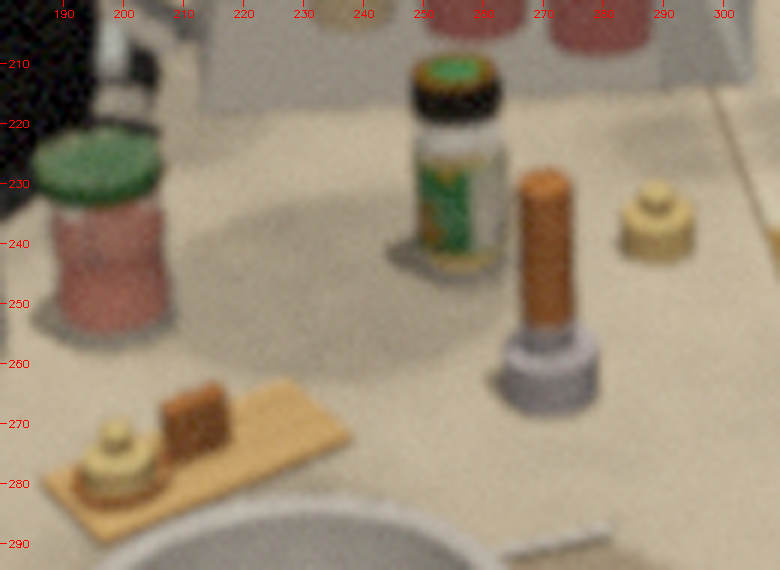

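```bash
python3 - <<'E'
from h import *
c=arm.read_camera("top");s=arm.read_camera("scene")
from scipy.optimize import least_squares
a=ray(c,(381.4,203.4),88);b=ray(c,(441.4,184.7),88);print("pins",a,b,np.linalg.norm(a-b),(a+b)/2)
for uv in [(375.5,219.25),(368.5,194.5),(436,173.5),(443.5,198)]: print(ray(c,uv,5))
print("proj scene",proj(s,[a,b]),"meas 350.7,189.2 375.7,172.8")
# left things
print("w1 top",ray(c,(293,209.2),35), "body",ray(c,(293,209.8),24))
print("w1 scene",ray(s,(289,231),35))
m=ray(c,(251,234),110);mh=ray(c,(260,233),20);print("mallet",m,mh, ray(s,(270.3,228.5),110))
print("w0",ray(c,(197,216),36),ray(s,(199,269.5),36))
for uv in [(191,208),(229,208),(191,226),(229,226)]: print("div",ray(c,uv,6))
print("bar",ray(c,(213,216.5),36), ray(c,(203,216.5),36))
print("cav",ray(c,(401,198.7),8))
for n,uv in dict(spice=(264,193),jar=(214,173),timer=(418,140)).items(): print(n,ray(c,uv,90))
print("probe",ray(c,(203,253),10),ray(c,(240,262),10))
print("bowl",ray(c,(180,286),60),ray(c,(207,286),60))
print("carton",ray(c,(346,172),0),ray(c,(346,172),100),ray(c,(256,112),100))
E
```

```text
pins [ 532.16693544 -154.77135076   88.        ] [ 583.61443951 -335.51670802   88.        ] 187.92479838560334 [ 557.89068747 -245.14402939   88.        ]
[ 487.37662323 -146.97111077    5.        ]
[ 565.39209801 -127.31277094    5.        ]
[ 627.36711176 -343.94932343    5.        ]
[ 549.13982221 -364.7503886     5.        ]
proj scene [[349.81971031 189.8124234 ]
 [375.00585079 172.48414206]] meas 350.7,189.2 375.7,172.8
w1 top [523.29700552 108.20435631  35.        ] body [521.93089581 108.90463688  24.        ]
w1 scene [518.8655632  108.33627501  35.        ]
mallet [451.37380688 225.7785481  110.        ] [452.7889921  212.29629422  20.        ] [452.65542857 221.31425253 110.        ]
w0 [508.78776616 403.5185373   36.        ] [506.5475793  403.98491468  36.        ]
div [535.31162767 431.15666555   6.        ]
div [532.71676642 310.54900684   6.        ]
div [478.78913419 431.46221624   6.        ]
div [476.42625962 311.13727196   6.        ]
bar [506.23401552 353.87226734  36.        ] [506.87249841 384.87435394  36.        ]
cav [ 549.73794955 -228.74166637    8.        ]
spice [570.31286055 189.13244727  90.        ]
jar [632.98121943 336.66791589  90.        ]
timer [ 718.49961058 -270.31453056   90.        ]
probe [394.01344286 393.02672373  10.        ] [364.16183164 277.39792222  10.        ]
bowl [299.11940104 450.64062832  60.        ] [298.15560619 368.55416821  60.        ]
carton [638.50155262 -58.94206032   0.        ] [625.61563052 -52.33088061 100.        ] [810.51973781 208.86910098 100.        ]
```

```bash
cat >> h.py <<'E'
yaw=np.arctan2(51.4,180.7); CX,CY=557.6,-245.3
def case(p,cx=None,cy=None):
    p=np.array(p,float).reshape(-1,3); c,s=np.cos(yaw),np.sin(yaw)
    return np.c_[CX+c*p[:,0]-s*p[:,1],CY+s*p[:,0]+c*p[:,1],p[:,2]]
E
python3 - <<'E'
from h import *
c=arm.read_camera("top");s=arm.read_camera("scene")
def lines(segs): 
    return np.concatenate([np.linspace(a,b,40) for a,b in segs])
def rect(x0,x1,y0,y1,z): P=[(x0,y0,z),(x1,y0,z),(x1,y1,z),(x0,y1,z)]; return [(np.array(P[i],float),np.array(P[(i+1)%4],float)) for i in range(4)]
base=rect(-42,42,-113,113,0)+rect(-33,33,-65,65,57)
def ov(c,nm,box,sc,segs):
    u0,v0,w,h=box; crop(c,"tmp.png",u0,v0,w,h,sc)
    im=cv2.imread("pics/tmp.png")
    for p in proj(c,case(lines(segs))): cv2.circle(im,(int((p[0]-u0+.5)*sc),int((p[1]-v0+.5)*sc)),1,(255,0,0),-1)
    cv2.imwrite("pics/"+nm,im)
for h in (20,35):
    segs=base+rect(-23,23,38,50,h)+rect(-23,23,-20,-8,h)
    ov(c,f"t_rib{h}.png",(360,165,95,60),8,segs)
    ov(s,f"s_rib{h}.png",(330,165,65,50),10,segs)
ims=[cv2.imread(f"pics/t_rib{h}.png") for h in(20,35)]
cv2.imwrite("pics/t_rib.png",cv2.resize(np.vstack(ims),None,fx=.6,fy=.6,interpolation=cv2.INTER_AREA))
cv2.imwrite("pics/s_rib.png",cv2.resize(np.vstack([cv2.imread(f"pics/s_rib{h}.png") for h in(20,35)]),None,fx=.6,fy=.6,interpolation=cv2.INTER_AREA))
# mallet
print(ray(c,(251.7,233.6),110),ray(c,(256.5,233),26))
P=proj(s,[[451.5,222,110],[451.5,222,0],[521.5,108.6,35],[521.5,108.6,0]]);print(P)
E
```

```text
[452.47969354 223.74281333 110.        ] [453.07203626 222.23643492  26.        ]
[[270.350984   228.74377071]
 [271.65161584 264.8119882 ]
 [288.36642594 230.69766948]
 [288.54236851 241.13387195]]
```

View pics/t_rib.png

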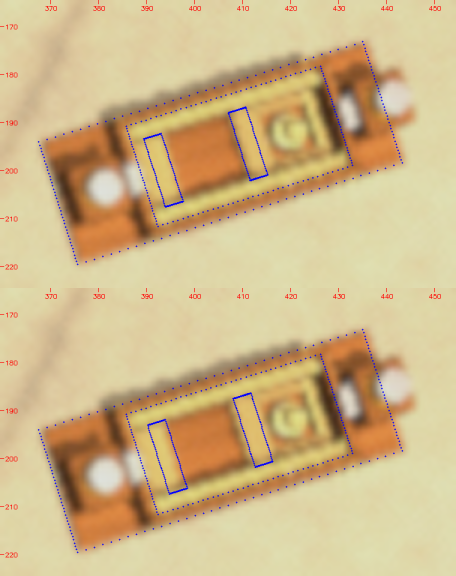

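View pics/s_rib.png

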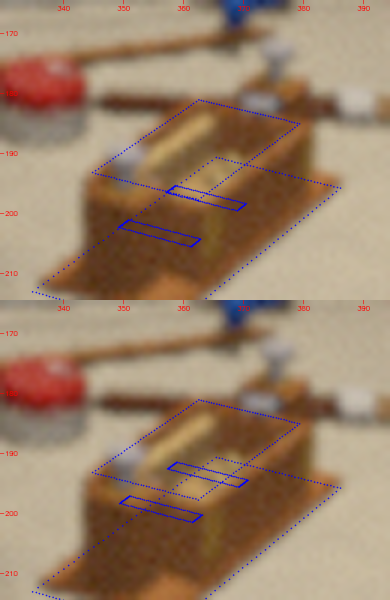

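Overlays fit both views (case at 557.6,-245.3, yaw 0.277). The ribs look low. I'm moving above the biggest weight at about (521.5,108.5).

Emit:
carry_out(plan=[[45,[228,771,-90],-0.14],[45,[228,771,-90],-0.14],[45,[228,771,-90],-0.14],[45,[228,771,-90],-0.14],[45,[228,771,-90],-0.14],[45,[228,771,-90],-0.14],[45,[228,771,-90],-0.14],[45,[228,771,-90],-0.14],[45,[228,771,-90],-0.14],[45,[228,771,-90],-0.14],[45,[228,771,-90],-0.14],[45,[228,771,-90],-0.14],[45,[228,771,-90],-0.14],[45,[228,771,-90],-0.14],[45,[228,771,-90],-0.14],[45,[228,771,-90],-0.14],[45,[228,771,-90],-0.14],[45,[228,771,-90],-0.14],[45,[228,771,-90],-0.14],[45,[228,771,-90],-0.14]], grip_force=40)

```text
time_s: 2.4
tool_pos: [521.1, 105.7, 314.6]
ee_rot: [[0.27, -0.963, -0.001], [-0.963, -0.27, -0.001], [0.001, 0.001, -1.0]]
contact_force: [0.4, 0.2, 0.6]
gripper_width: 45.1
```

Emit:
carry_out(plan=[[45,[0,3,-30],0],[45,[0,3,-60],0],[45,[0,3,-75],0],[45,[0,3,-75],0]])

```text
time_s: 2.8
tool_pos: [520.0, 106.3, 238.1]
ee_rot: [[0.267, -0.964, -0.005], [-0.964, -0.267, -0.003], [0.002, 0.006, -1.0]]
contact_force: [0.0, -1.2, 0.4]
gripper_width: 44.9
```

```bash
python3 - <<'E'
from h import *
print(arm.read_state()["tool_pos"])
c=arm.read_camera("top");s=arm.read_camera("scene")
crop(c,"t2.png",265,180,60,50,8);crop(s,"s2.png",255,170,70,85,7)
a,b=cv2.imread("pics/t2.png"),cv2.imread("pics/s2.png")
b=cv2.copyMakeBorder(b,0,0,0,0,0);h=max(a.shape[0],b.shape[0])
f=lambda i:cv2.copyMakeBorder(i,0,h-i.shape[0],0,0,0)
cv2.imwrite("pics/m2.png",cv2.resize(np.hstack([f(a),f(b)]),None,fx=.8,fy=.8))
E
```

```text
[520.03824153 106.34097663 238.06914864]
```

View pics/m2.png

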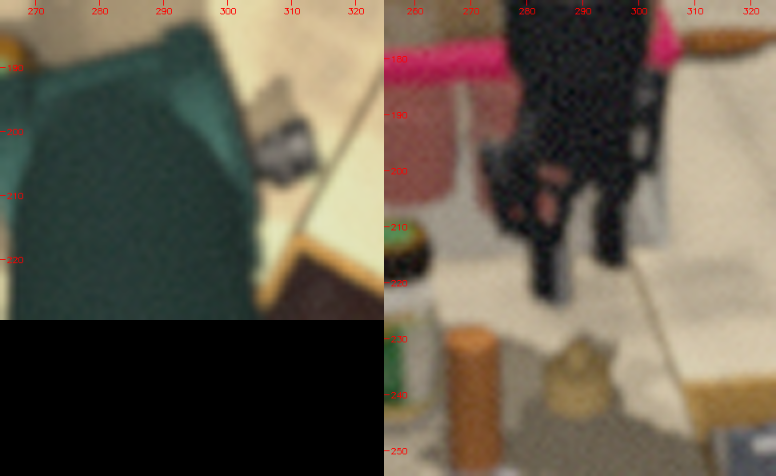

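The fingers (scene columns 284 and 295) straddle the knob at 289.5. I'm lowering and gripping it.

Emit:
carry_out(plan=[[45,[1.5,2,-20],0],[45,[1.5,2,-37],0],[45,[1.5,2,-38.5],0],[45,[1.5,2,-39],0],[15,[1.5,2,-39],0],[5,[1.5,2,-39],0],[5,[1.5,2,-39],0],[5,[1.5,2,-39],0],[5,[1.5,2,-39],0],[5,[1.5,2,-39],0],[5,[1.5,2,-39],0]])

```text
time_s: 4.0
tool_pos: [523.2, 108.7, 202.0]
ee_rot: [[0.267, -0.964, 0.001], [-0.964, -0.267, -0.002], [0.002, -0.0, -1.0]]
contact_force: [-0.1, -2.3, 5.8]
gripper_width: 13.7
```

Emit:
carry_out(plan=[[5,[0,0,2],0],[5,[0,0,20],0],[5,[0,0,30],0]])

```text
time_s: 4.3
tool_pos: [523.0, 108.9, 232.5]
ee_rot: [[0.267, -0.964, 0.001], [-0.964, -0.267, -0.002], [0.002, -0.0, -1.0]]
contact_force: [0.1, 0.7, -2.1]
gripper_width: 13.7
```

```bash
python3 - <<'E'
from h import *
st=arm.read_state();print(st["tool_pos"],st["contact_force"],st["gripper_width"])
s=arm.read_camera("scene");crop(s,"s3.png",255,190,70,65,9)
E
```

```text
[523.0321024  108.89069884 232.53255504] [ 0.09574087  0.69575624 -2.1333914 ] 13.749870381231482
```

View pics/s3.png

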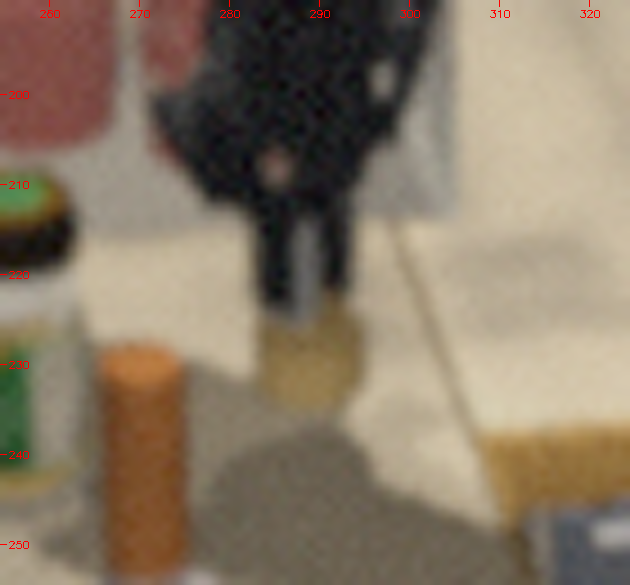

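Emit:
carry_out(plan=[[5,[-8,-20,35],0],[5,[-20,-60,70],0],[5,[-32,-100,90],0],[5,[-40,-140,95],0],[5,[-42,-180,95],0],[5,[-30,-220,95],0],[5,[-14,-255,95],0],[5,[2,-285,95],0],[5,[18,-310,95],0],[5,[27,-330,95],0],[5,[31,-340,95],0],[5,[31,-340,85],0],[5,[31,-340,75],0],[5,[31,-340,70],0],[5,[31,-340,70],0]])

```text
time_s: 5.85
tool_pos: [553.7, -229.3, 302.2]
ee_rot: [[0.269, -0.963, -0.0], [-0.963, -0.269, 0.001], [-0.001, 0.0, -1.0]]
contact_force: [-0.5, 1.0, -1.5]
gripper_width: 14.0
```

```bash
python3 - <<'E'
from h import *
st=arm.read_state();print(st["tool_pos"],st["contact_force"],st["gripper_width"])
s=arm.read_camera("scene");crop(s,"s4.png",320,130,80,85,9)
c=arm.read_camera("top");crop(c,"t4.png",350,155,110,75,7)
E
```

```text
[ 553.68303124 -229.27576205  302.23019693] [-0.45271075  1.01329916 -1.52794111] 13.952953756653585
```

View pics/s4.png

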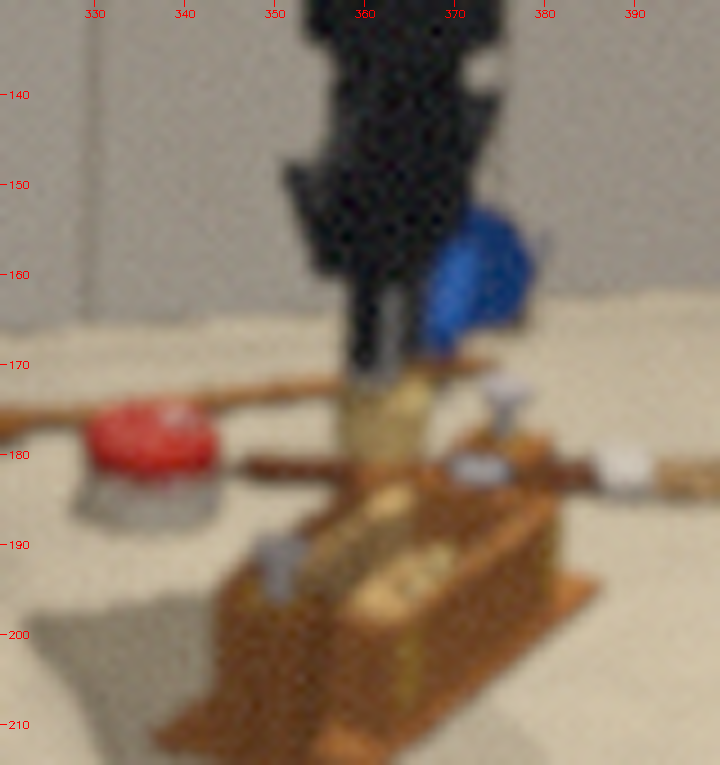

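View pics/t4.png

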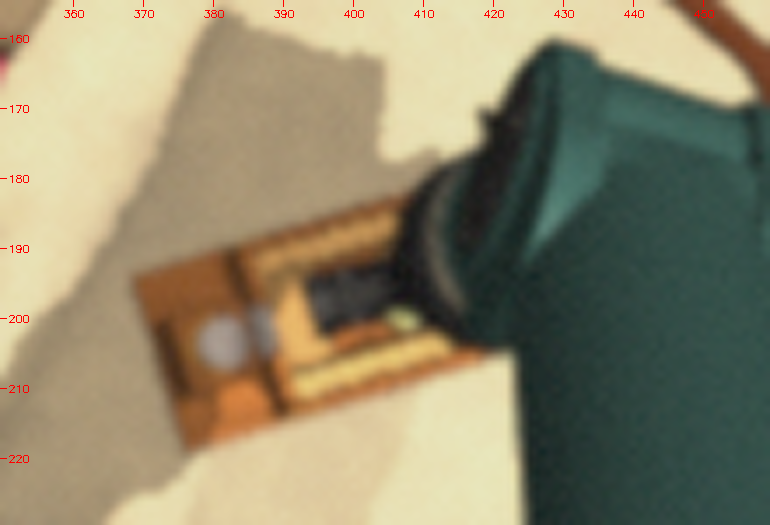

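```bash
python3 - <<'E'
from h import *
s=arm.read_camera("scene")
p=np.array(arm.read_state()["tool_pos"])
w=p-[0,0,202]
print(proj(s,[w+[0,0,24],w+[0,0,12],w]))
n=np.array([.964,.267,0])
for k in(-2,2): print(k,proj(s,[w+[0,0,12]+k*n]))
E
```

```text
[[361.34969326 171.61186319]
 [361.15700989 174.95622787]
 [360.9656221  178.27814579]]
-2 [[361.68779562 175.0798782 ]]
2 [[360.62692583 174.83274094]]
```

Emit:
carry_out(plan=[[5,[0.5,-1.5,-25],0],[5,[0.5,-1.5,-50],0],[5,[0.5,-1.5,-65],0],[5,[0.5,-1.5,-75],0],[5,[0.5,-1.5,-82],0],[5,[0.5,-1.5,-87],0],[5,[0.5,-1.5,-89],0],[5,[0.5,-1.5,-90],0],[5,[0.5,-1.5,-90],0]])

```text
time_s: 6.9
tool_pos: [555.3, -232.0, 214.2]
ee_rot: [[0.268, -0.963, 0.004], [-0.963, -0.268, -0.001], [0.002, -0.004, -1.0]]
contact_force: [0.3, 0.6, -1.7]
gripper_width: 14.1
```

```bash
python3 - <<'E'
from h import *
s=arm.read_camera("scene");crop(s,"s5.png",320,130,80,85,7)
E
```

```text
(no output)
```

View pics/s5.png

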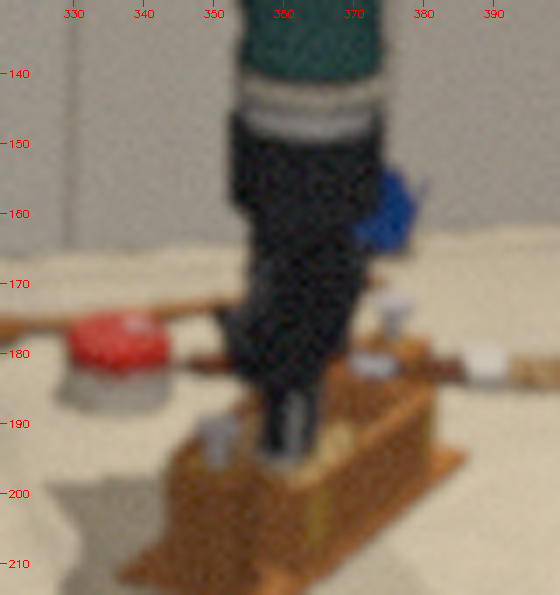

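Emit:
carry_out(plan=[[5,[-1,1,-2],0],[5,[-1,1,-4],0],[5,[-1,1,-5],0],[5,[-1,1,-5],0],[5,[-1,1,-5],0]])

```text
time_s: 7.45
tool_pos: [554.6, -231.2, 210.0]
ee_rot: [[0.268, -0.964, 0.005], [-0.964, -0.268, -0.002], [0.003, -0.004, -1.0]]
contact_force: [-0.4, -0.0, 6.1]
gripper_width: 13.9
```

Contact at z 210, exactly as predicted for the cavity floor. Releasing.

Emit:
carry_out(plan=[[20,[0,0,0],0],[24,[0,0,0],0],[24,[0,0,0.5],0],[26,[0,0,10],0],[28,[0,0,40],0],[40,[0,0,85],0],[40,[-5,10,125],0],[40,[-20,50,135],0],[40,[-40,90,135],0],[40,[-60,140,135],0]])

```text
time_s: 8.45
tool_pos: [495.3, -94.5, 346.4]
ee_rot: [[0.265, -0.964, 0.008], [-0.964, -0.265, -0.002], [0.004, -0.007, -1.0]]
contact_force: [0.1, 0.8, 0.1]
gripper_width: 40.0
```

```bash
python3 - <<'E'
from h import *
s=arm.read_camera("scene");crop(s,"s6.png",330,165,65,50,6)
c=arm.read_camera("top");crop(c,"t6.png",360,165,95,60,6)
a,b=cv2.imread("pics/s6.png"),cv2.imread("pics/t6.png")
cv2.imwrite("pics/m6.png",np.hstack([cv2.copyMakeBorder(a,0,60,0,0,0),b])[:,:]) if a.shape[0]+60==b.shape[0] else print(a.shape,b.shape)
E
```

```text
(no output)
```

View pics/m6.png

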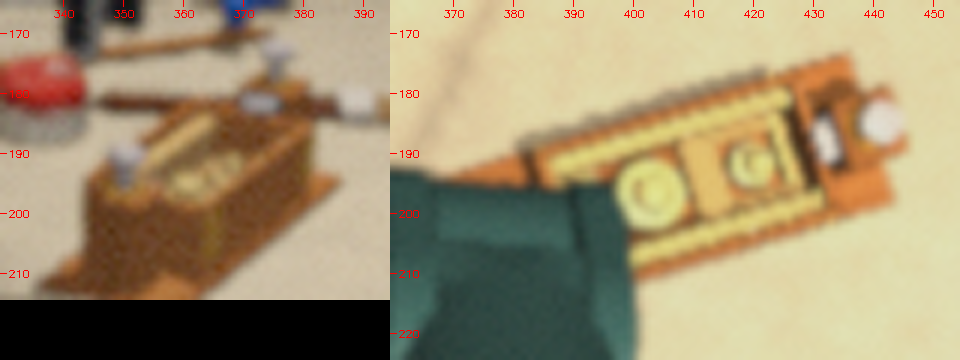

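The biggest weight stands in its cavity (top view 403,196). Next is the divider, at about (506,370).

Emit:
carry_out(plan=[[45,[-10,30,-5],0.1],[45,[-10,75,-10],0.25],[45,[-5,120,-15],0.4],[45,[0,165,-20],0.55],[45,[0,210,-25],0.7],[45,[2,255,-30],0.85],[45,[4,300,-35],1.0],[45,[6,345,-45],1.13],[45,[8,390,-55],1.25],[45,[10,430,-65],1.28],[45,[10.5,455,-80],1.28],[45,[10.5,464,-90],1.28],[45,[10.5,464.5,-100],1.28],[45,[10.5,464.5,-100],1.28],[45,[10.5,464.5,-100],1.28]], grip_force=70)

```text
time_s: 10.05
tool_pos: [504.2, 373.8, 245.1]
ee_rot: [[1.0, -0.012, -0.002], [-0.012, -1.0, -0.001], [-0.002, 0.001, -1.0]]
contact_force: [-0.2, 0.8, 0.1]
gripper_width: 44.8
```

```bash
python3 - <<'E'
from h import *
st=arm.read_state();print(st["tool_pos"],np.arctan2(st["ee_rot"][1,0],st["ee_rot"][0,0]))
s=arm.read_camera("scene");crop(s,"s7.png",160,205,95,90,6)
c=arm.read_camera("top");crop(c,"t7.png",180,180,95,60,6)
E
```

```text
[504.18421801 373.8290282  245.07093105] -0.012429054700285084
```

View pics/s7.png

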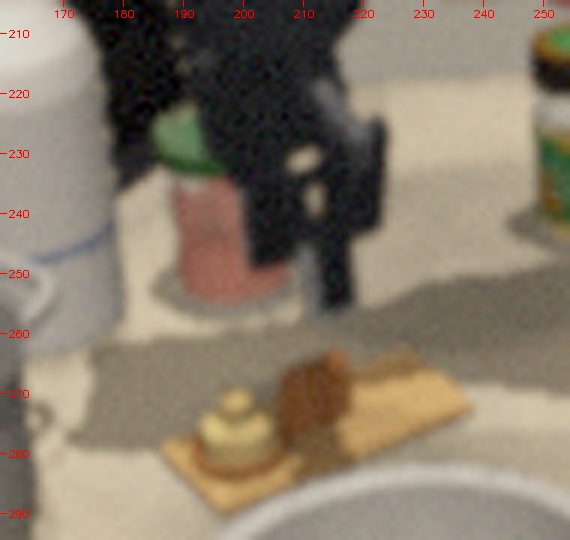

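View pics/t7.png

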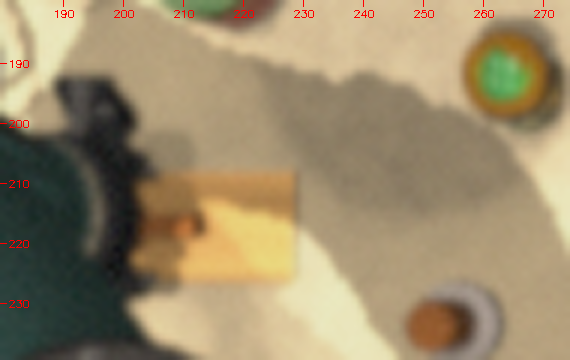

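Emit:
carry_out(plan=[[45,[1.5,-3,-15],0],[45,[2,-3.5,-35],0],[45,[2,-3.5,-50],0],[45,[2,-3.5,-56],0],[45,[2,-3.5,-57],0],[20,[2,-3.5,-57],0],[2,[2,-3.5,-57],0],[2,[2,-3.5,-57],0],[2,[2,-3.5,-57],0],[2,[2,-3.5,-57],0],[2,[2,-3.5,-57],0],[2,[2,-3.5,-57],0]])

```text
time_s: 11.35
tool_pos: [506.6, 371.5, 189.7]
ee_rot: [[1.0, -0.012, -0.0], [-0.012, -1.0, 0.002], [-0.0, -0.002, -1.0]]
contact_force: [-0.7, 0.2, 5.8]
gripper_width: 10.3
```

Emit:
carry_out(plan=[[2,[0,0,2],0],[2,[0,0,8],0],[2,[0,0,18],0],[2,[0,0,30],0],[2,[0,0,40],0],[2,[0,0,45],0],[2,[0,0,45],0]])

```text
time_s: 12.05
tool_pos: [506.9, 371.7, 236.0]
ee_rot: [[1.0, -0.012, 0.002], [-0.012, -1.0, 0.003], [0.002, -0.003, -1.0]]
contact_force: [-0.2, 0.2, -4.0]
gripper_width: 10.4
```

```bash
python3 - <<'E'
from h import *
st=arm.read_state();print(st["tool_pos"],st["contact_force"],st["wrist_torque"])
s=arm.read_camera("scene");crop(s,"s8.png",160,205,95,90,6)
E
```

```text
[506.91579098 371.67749672 235.9684211 ] [-0.15752984  0.23914671 -3.98299231] [-0.05562776 -0.00294207 -0.0290017 ]
```

View pics/s8.png

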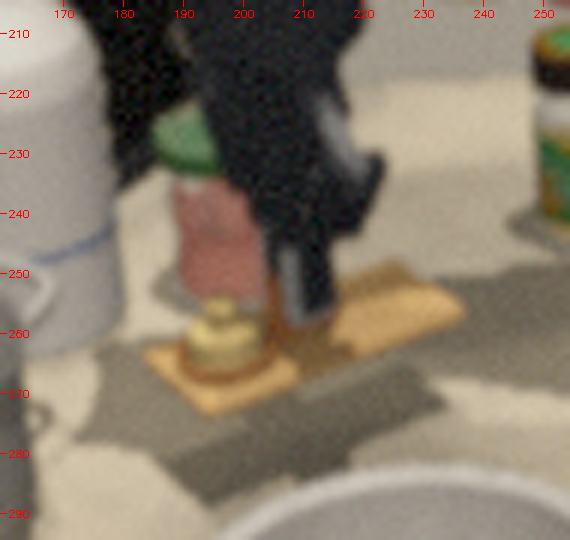

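Emit:
carry_out(plan=[[2,[0,-4,15],0],[2,[-1,-15,40],0.02],[2,[-2,-35,65],0.04],[2,[-4,-62,85],0.06],[2,[-6,-95,95],0.08],[2,[-8,-130,98],0.1],[2,[-10,-165,98],0.12],[2,[-12,-200,98],0.14],[2,[-14,-235,98],0.16],[2,[-16,-270,98],0.18],[2,[-17,-305,98],0.2],[2,[-18,-340,98],0.22],[2,[-18,-375,98],0.24],[2,[-16,-408,98],0.26],[2,[-10,-440,98],0.27],[2,[-2,-472,98],0.28],[2,[8,-504,98],0.29],[2,[19,-534,98],0.29],[2,[29,-560,98],0.29],[2,[37,-582,98],0.29]])

```text
time_s: 14.1
tool_pos: [543.6, -212.8, 333.8]
ee_rot: [[0.962, 0.272, 0.0], [0.272, -0.962, 0.002], [0.001, -0.002, -1.0]]
contact_force: [0.0, 0.2, -2.8]
gripper_width: 10.4
```

```bash
python3 - <<'E'
from h import *
st=arm.read_state();print(st["tool_pos"],st["contact_force"],np.arctan2(st["ee_rot"][1,0],st["ee_rot"][0,0]))
E
```

```text
[ 543.60647578 -212.80474819  333.84364298] [ 0.02458636  0.22936022 -2.76796734] 0.275956200842531
```

Emit:
carry_out(plan=[[2,[6,-14,0],0],[2,[11,-25,-5],0],[2,[13.5,-31,-20],0],[2,[14,-32,-35],0],[2,[14,-32,-42],0],[2,[14,-32,-45],0],[2,[14,-32,-45],0]])

```text
time_s: 14.8
tool_pos: [557.3, -243.6, 288.0]
ee_rot: [[0.962, 0.274, -0.002], [0.274, -0.962, 0.003], [-0.001, -0.003, -1.0]]
contact_force: [0.8, 0.7, -2.4]
gripper_width: 10.8
```

```bash
python3 - <<'E'
from h import *
st=arm.read_state();print(st["tool_pos"],st["contact_force"],np.arctan2(st["ee_rot"][1,0],st["ee_rot"][0,0]))
s=arm.read_camera("scene");crop(s,"s9.png",325,140,75,75,8)
c=arm.read_camera("top");crop(c,"t9.png",355,155,105,70,7)
E
```

```text
[ 557.34550116 -243.63119349  287.96185429] [ 0.78684694  0.65993028 -2.355426  ] 0.2777033994530399
```

View pics/s9.png

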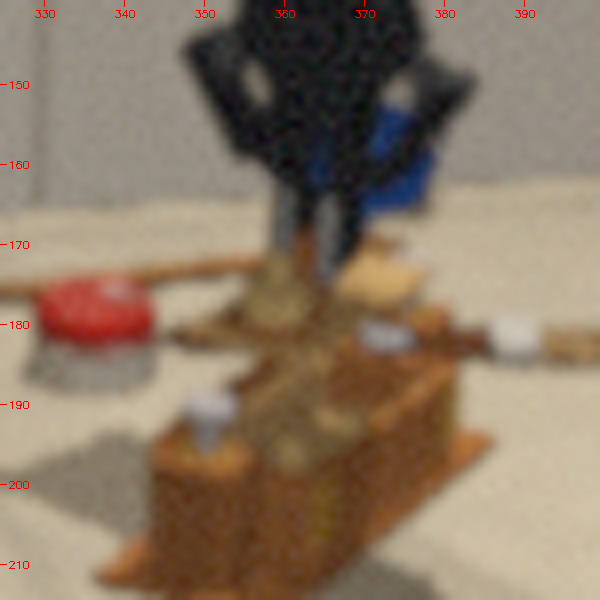

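View pics/t9.png

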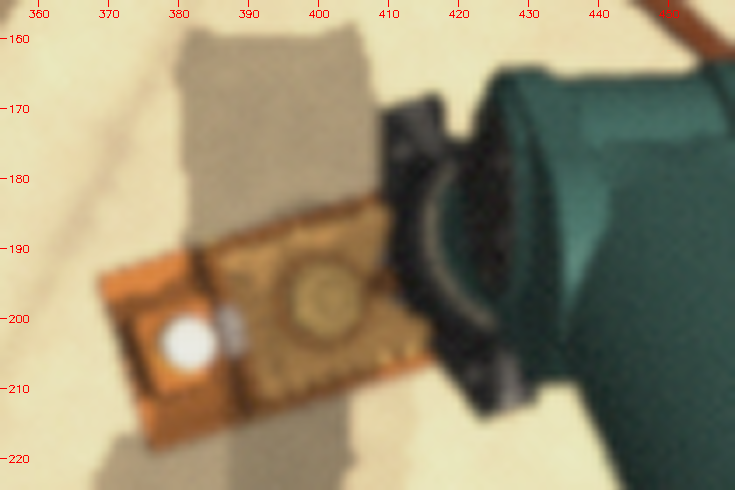

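```bash
python3 - <<'E'
from h import *
c=arm.read_camera("top");s=arm.read_camera("scene")
P=case([[29,60,104],[-29,60,104],[0,36,134],[29,60,98],[-29,60,98],[29,-60,104],[0,-60,104]])
print(proj(c,P).round(1).tolist());print(proj(s,P).round(1).tolist())
P=case([[33,65,57],[-33,65,57]]);print(proj(c,P).round(1).tolist())
crop(c,"t10.png",378,183,40,35,16,proj(c,case([[29,60,104],[-29,60,104],[0,36,134]])))
E
```

```text
[[390.3, 190.2], [396.4, 209.3], [403.2, 196.6], [390.0, 190.4], [396.0, 209.4], [429.1, 178.2], [432.1, 187.6]]
[[347.3, 180.1], [363.0, 183.9], [358.9, 171.2], [347.2, 181.8], [362.9, 185.6], [363.7, 169.5], [371.2, 171.1]]
[[385.8, 190.8], [392.4, 211.7]]
```

View pics/t10.png

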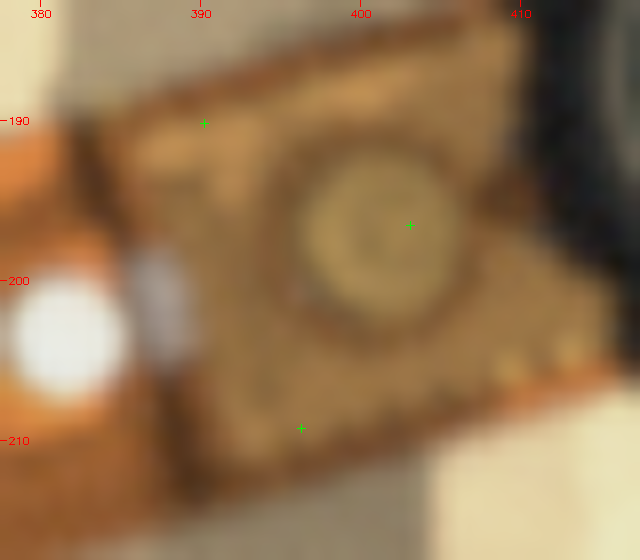

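```bash
python3 - <<'E'
from h import *
c=arm.read_camera("top");s=arm.read_camera("scene")
print(proj(c,case([[0,36,110]])),proj(c,case([[0,36,123]])),ray(c,(400.7,197.2),123)-case([[0,36,123]]))
T=arm.read_state()["ee_rot"];print(T)
# scene: w0 knob top
print(proj(s,case([[0,36,110],[0,36,134],[0,36,122],[0,-60,104],[29,-60,104],[29,60,104],[-29,60,104]])))
crop(s,"s10.png",338,158,50,36,16,proj(s,case([[0,36,134],[29,60,104],[-29,60,104],[29,-60,104],[-29,-60,104]])))
E
```

```text
[[401.54777493 197.16255807]] [[402.41886455 196.84222499]] [[-0.91710065  4.99284269  0.        ]]
[[ 9.62107625e-01  2.72667911e-01  1.06182258e-03]
 [ 2.72666673e-01 -9.62107842e-01  1.17681525e-03]
 [ 1.34246758e-03 -8.42699291e-04 -9.99998744e-01]]
[[358.54160143 178.00638804]
 [358.91430611 171.24737941]
 [358.72731662 174.63841781]
 [371.1822019  171.12478707]
 [363.74684989 169.47172407]
 [347.31883235 180.09580551]
 [362.96238055 183.85298553]]
```

View pics/s10.png

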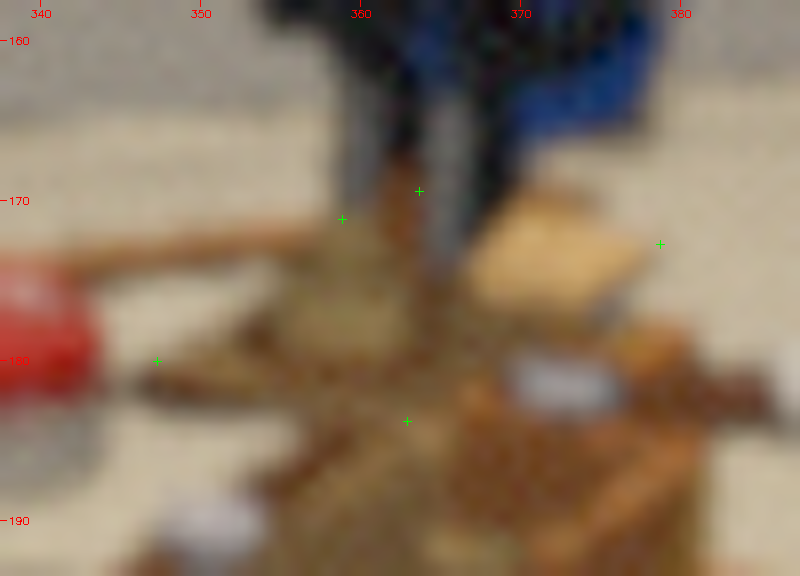

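```bash
python3 - <<'E'
from h import *
c=arm.read_camera("top")
print("w1 placed",ray(c,(403.3,196.5),32),ray(c,(403.8,196),43),"TCP 554.6,-231.2")
print("ring init",ray(c,(197.4,216.5),12),"bar mid",ray(c,(208.3,216.5),36))
crop(c,"a.png",395,185,18,22,20)
im=cv2.imread("pics/t6.png")[140:300,180:420];im=cv2.resize(im,None,fx=2.5,fy=2.5,interpolation=cv2.INTER_CUBIC);cv2.imwrite("pics/t6z.png",im)
im=cv2.imread("pics/top0.png")[200:235,185:235];im=cv2.resize(im,None,fx=14,fy=14,interpolation=cv2.INTER_CUBIC);cv2.imwrite("pics/t0z.png",im)
E
```

```text
w1 placed [ 554.85607853 -231.44618984   32.        ] [ 555.60487317 -230.83866853   43.        ] TCP 554.6,-231.2
ring init [507.98457203 409.16309194  12.        ] bar mid [506.53451193 368.43020396  36.        ]
```

View pics/t0z.png

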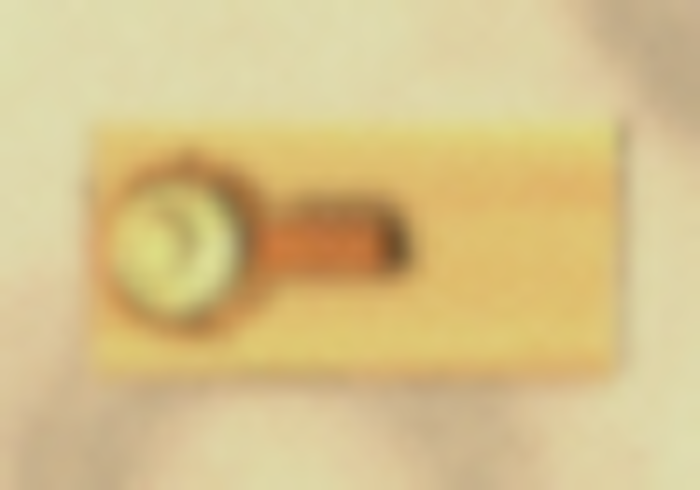

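View pics/t6z.png

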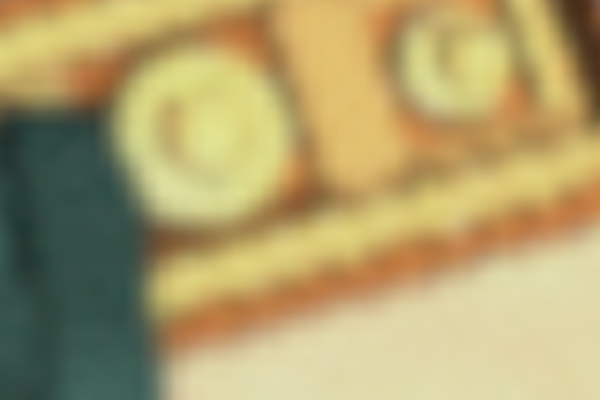

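The placed weight's image position agrees with the TCP to about 0.5 mm. The divider sits about 3.5 mm too far along +y, so I'm correcting that while lowering.

Emit:
carry_out(plan=[[2,[0.5,-2,-5],0],[2,[0.9,-3.3,-15],0],[2,[0.9,-3.3,-25],0],[2,[0.9,-3.3,-32],0],[2,[0.9,-3.3,-37],0],[2,[0.9,-3.3,-40],0],[2,[0.9,-3.3,-40],0]])

```text
time_s: 15.85
tool_pos: [558.5, -247.9, 248.8]
ee_rot: [[0.962, 0.273, 0.0], [0.273, -0.962, 0.002], [0.0, -0.002, -1.0]]
contact_force: [0.5, 0.7, -3.6]
gripper_width: 10.4
```

```bash
python3 - <<'E'
from h import *
st=arm.read_state();print(st["tool_pos"],st["contact_force"],np.arctan2(st["ee_rot"][1,0],st["ee_rot"][0,0]))
s=arm.read_camera("scene");crop(s,"s11.png",338,158,50,42,12)
c=arm.read_camera("top");crop(c,"t11.png",370,180,50,40,12)
z=st["tool_pos"][2]-190
P=case([[29,60,z+6],[-29,60,z+6],[0,36,z+25]]);print(proj(c,P))
E
```

```text
[ 558.53436408 -247.94996308  248.76825441] [ 0.48162087  0.70489762 -3.557647  ] 0.2762488579541883
[[388.14103574 191.36355582]
 [394.01582631 209.82358227]
 [399.84424301 197.78894291]]
```

View pics/s11.png

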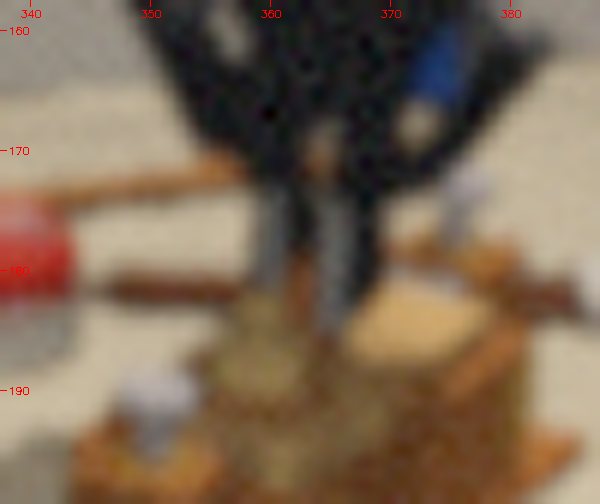

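View pics/t11.png

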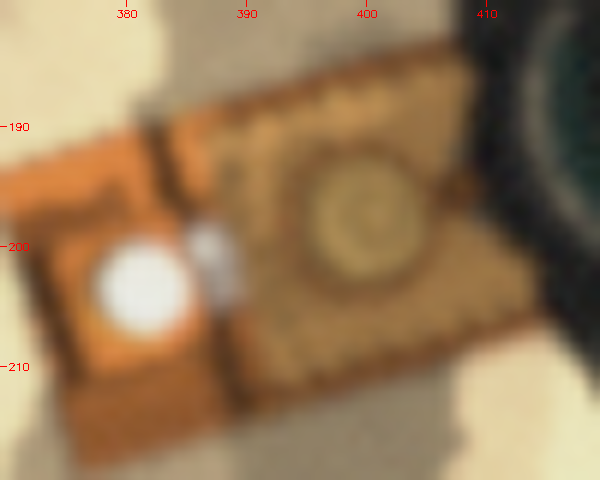

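Emit:
carry_out(plan=[[2,[-0.3,0.6,-4],0],[2,[-0.3,0.6,-7],0],[2,[-0.3,0.6,-10],0],[2,[-0.3,0.6,-12],0],[2,[-0.3,0.6,-13],0],[2,[-0.3,0.6,-13],0],[2,[-0.3,0.6,-13],0]])

```text
time_s: 16.65
tool_pos: [558.4, -247.5, 236.7]
ee_rot: [[0.962, 0.273, 0.001], [0.273, -0.962, 0.001], [0.001, -0.001, -1.0]]
contact_force: [-1.4, -0.2, 0.7]
gripper_width: 10.3
```

Emit:
carry_out(plan=[[2,[0,0,-1],0],[14,[0,0,-1],0],[22,[0,0,-1],0],[22,[0,0,-1],0],[22,[0,0,2],0],[24,[0,0,15],0],[28,[0,0,45],0],[40,[0,0,85],0],[40,[0,10,120],0],[40,[-20,50,125],0.05],[40,[-40,95,125],0.1],[40,[-60,140,125],0.15]])

```text
time_s: 17.85
tool_pos: [497.8, -106.3, 363.3]
ee_rot: [[0.91, 0.414, 0.004], [0.414, -0.91, 0.001], [0.004, 0.001, -1.0]]
contact_force: [0.3, 0.5, -0.1]
gripper_width: 40.1
```

```bash
python3 - <<'E'
from h import *
s=arm.read_camera("scene");crop(s,"s12.png",330,160,65,55,6)
c=arm.read_camera("top");crop(c,"t12.png",360,165,95,55,6)
a,b=cv2.imread("pics/s12.png"),cv2.imread("pics/t12.png")
cv2.imwrite("pics/m12.png",np.hstack([a,b])[:,:800] if 0 else cv2.resize(np.hstack([a,b]),None,fx=.83,fy=.83))
E
```

```text
(no output)
```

View pics/m12.png

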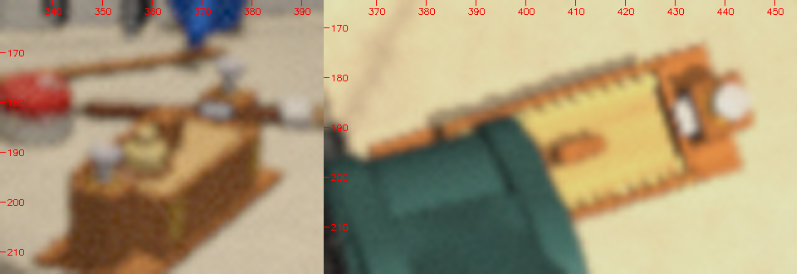

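Emit:
carry_out(plan=[[60,[-10,30,0],0],[60,[-15,70,0],0],[60,[-20,115,0],0],[60,[-25,160,0],0],[60,[-30,205,0],0],[60,[-35,250,0],0],[60,[-40,290,0],0],[60,[-44,320,0],0],[60,[-45,328,-20],0],[60,[-45,329,-40],0],[60,[-45,329,-50],0],[60,[-45,329,-50],0],[60,[-45,329,-50],0]])

```text
time_s: 19.25
tool_pos: [450.9, 227.8, 313.4]
ee_rot: [[0.906, 0.423, -0.001], [0.423, -0.906, 0.003], [0.001, -0.003, -1.0]]
contact_force: [0.3, -0.7, -0.3]
gripper_width: 59.7
```

```bash
python3 - <<'E'
from h import *
print(arm.read_state()["tool_pos"])
s=arm.read_camera("scene");crop(s,"s13.png",230,185,80,90,6)
c=arm.read_camera("top");crop(c,"t13.png",360,165,95,55,7)
print(proj(c,case([[0,0,83],[29,-60,53],[-29,-60,53],[29,60,53],[-29,60,53],[0,36,72]])))
crop(c,"t13.png",360,165,95,55,8,proj(c,case([[29,-60,53],[-29,-60,53],[29,60,53],[-29,60,53],[0,36,72],[0,-15,83],[0,15,83]])))
E
```

```text
[450.89675668 227.83894279 313.35964245]
[[411.27769569 194.23206562]
 [424.80999924 180.13162838]
 [430.67966514 198.29661977]
 [387.5160063  191.69046492]
 [393.33595602 209.9834595 ]
 [399.10260426 198.06161323]]
```

View pics/s13.png

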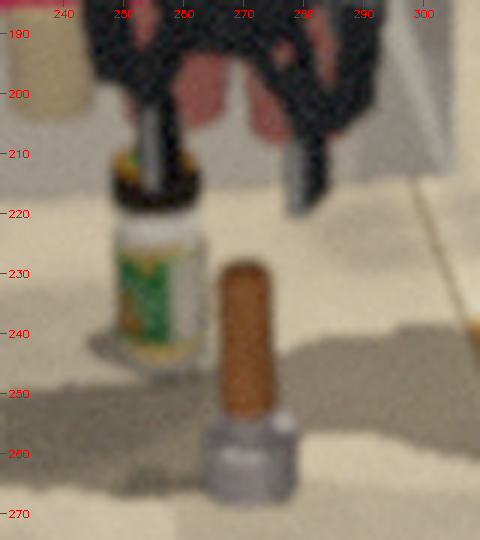

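View pics/t13.png

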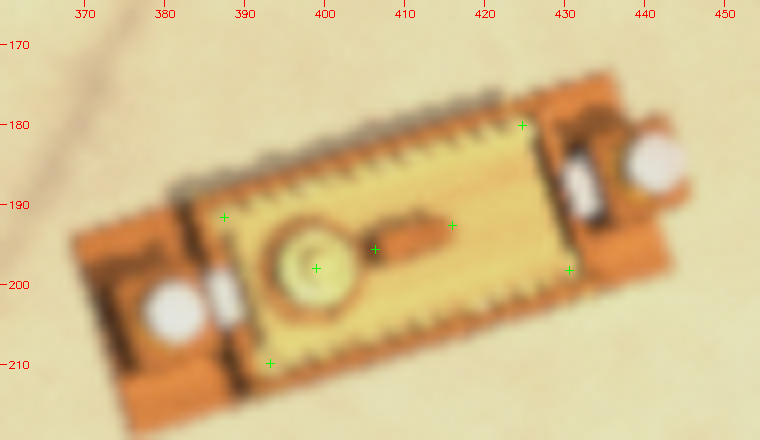

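The divider lies within its outline and the weight is centred in the ring (399,198). Descending on the mallet.

Emit:
carry_out(plan=[[60,[1.5,-4,-10],0],[60,[1.8,-5,-30],0],[60,[1.8,-5,-50],0],[60,[1.8,-5,-68],0],[60,[1.8,-5,-77],0],[60,[1.8,-5,-78],0],[40,[1.8,-5,-78],0],[20,[1.8,-5,-78],0],[10,[1.8,-5,-78],0],[10,[1.8,-5,-78],0],[10,[1.8,-5,-78],0],[10,[1.8,-5,-78],0]], grip_force=90)

```text
time_s: 20.55
tool_pos: [452.9, 223.1, 236.7]
ee_rot: [[0.906, 0.423, 0.002], [0.423, -0.906, 0.004], [0.003, -0.003, -1.0]]
contact_force: [-1.6, -0.0, 6.5]
gripper_width: 24.7
```

```bash
python3 - <<'E'
from h import *
st=arm.read_state();print(st["tool_pos"],st["contact_force"],st["gripper_width"])
s=arm.read_camera("scene");crop(s,"s14.png",230,185,80,90,6)
E
```

```text
[452.90699605 223.12353836 236.66284239] [-1.62004076 -0.04917892  6.51273759] 24.66988118611726
```

View pics/s14.png

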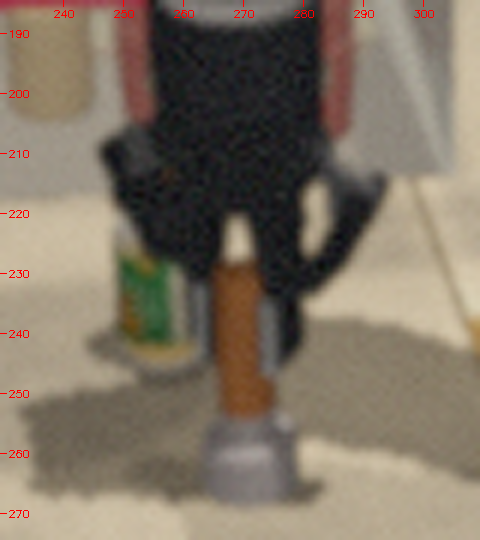

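Emit:
carry_out(plan=[[10,[0,0,10],0],[10,[0,0,40],0],[10,[0,-5,80],0],[10,[2,-25,115],0],[10,[6,-60,130],0],[10,[12,-100,130],0],[10,[20,-140,130],0],[10,[28,-180,130],0],[10,[37,-220,130],0],[10,[46,-260,130],0],[10,[56,-300,130],0],[10,[67,-335,130],0],[10,[75,-362,130],0],[10,[78,-374,130],0],[10,[79,-378,130],0],[10,[79,-378,130],0],[10,[79,-378,130],0]])

```text
time_s: 22.3
tool_pos: [531.5, -152.8, 366.7]
ee_rot: [[0.905, 0.425, 0.001], [0.425, -0.905, 0.005], [0.003, -0.004, -1.0]]
contact_force: [-0.2, 0.0, -2.6]
gripper_width: 24.4
```

```bash
python3 - <<'E'
from h import *
st=arm.read_state();p=st["tool_pos"];print(p,st["contact_force"],st["gripper_width"],st["joints"].round(2))
s=arm.read_camera("scene");crop(s,"s15.png",310,120,90,95,6)
f=p-[0,0,236.7];print(proj(s,[f]),ray(s,(0,0),0)[:1])
c=arm.read_camera("top");crop(c,"t15.png",345,165,115,55,6)
E
```

```text
[ 531.5005578  -152.84849212  366.68379907] [-0.18126816  0.00540843 -2.62290971] 24.41273857376057 [ 0.59  0.47 -0.52  2.02  0.33  0.74  0.3 ]
[[350.11213007 177.98213054]] [57320.25603609]
```

View pics/s15.png

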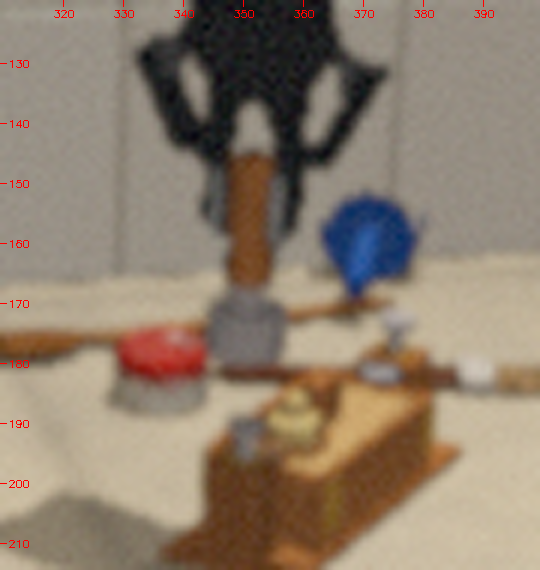

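View pics/t15.png

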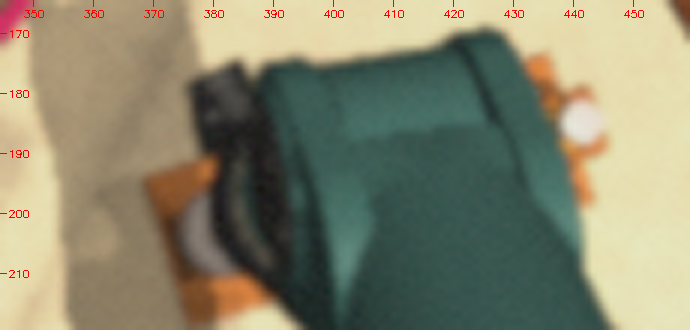

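Mallet hangs above pin A (pin at 350,190 and head centre at about 350.5 in the scene view). Striking now.

Emit:
carry_out(plan=[[10,[0.4,-2,0],0],[10,[0.4,-2,0],0],[10,[0.4,-2,-27],0],[10,[0.4,-2,-57],0],[10,[0.4,-2,-57],0],[10,[0.4,-2,-25],0],[10,[0.4,-2,5],0],[10,[0.4,-2,10],0]])

```text
time_s: 23.2
tool_pos: [533.5, -154.6, 380.2]
ee_rot: [[0.905, 0.426, 0.008], [0.426, -0.905, 0.004], [0.009, 0.0, -1.0]]
contact_force: [0.5, -0.0, -2.9]
gripper_width: 24.2
```

```bash
python3 - <<'E'
from h import *
st=arm.read_state();p=st["tool_pos"];print(p,st["contact_force"],st["gripper_width"])
s=arm.read_camera("scene");crop(s,"s16.png",310,120,90,95,6)
E
```

```text
[ 533.46766802 -154.5637866   380.1607502 ] [ 0.4979701  -0.03343176 -2.85170785] 24.22885245591161
```

View pics/s16.png

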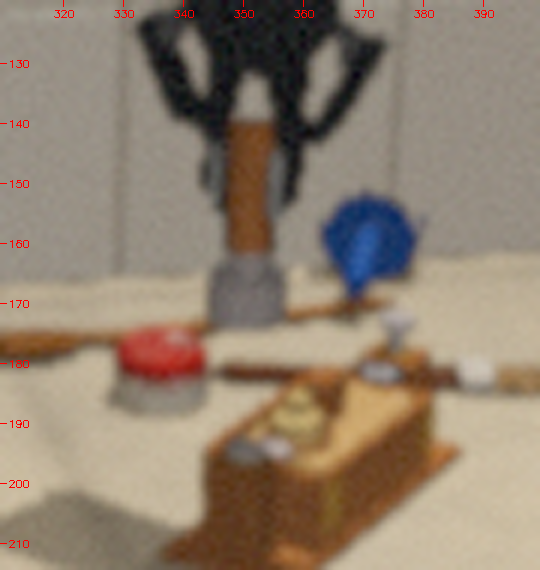

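Pin A is down: its head is at (350,194) and the bolt is out at (356,194). Moving to pin B.

Emit:
carry_out(plan=[[10,[6,-22,0],0],[10,[15,-55,-3],0],[10,[25,-90,-6],0],[10,[34,-125,-10],0],[10,[43,-155,-13],0],[10,[48,-174,-13],0],[10,[49.5,-180,-13],0],[10,[49.8,-181,-13],0],[10,[49.8,-181,-13],0],[10,[49.8,-181,-13],0]])

```text
time_s: 24.25
tool_pos: [582.7, -333.6, 366.2]
ee_rot: [[0.904, 0.428, 0.006], [0.428, -0.904, 0.005], [0.007, -0.002, -1.0]]
contact_force: [0.1, -0.4, -3.8]
gripper_width: 24.1
```

```bash
python3 - <<'E'
from h import *
st=arm.read_state();p=st["tool_pos"];print(p,st["contact_force"],st["gripper_width"])
s=arm.read_camera("scene");crop(s,"s17.png",320,110,90,95,6)
c=arm.read_camera("top");crop(c,"t17.png",360,165,95,55,6)
E
```

```text
[ 582.74773123 -333.60461126  366.22389745] [ 0.1000755  -0.40491606 -3.80663524] 24.095770747318195
```

View pics/s17.png

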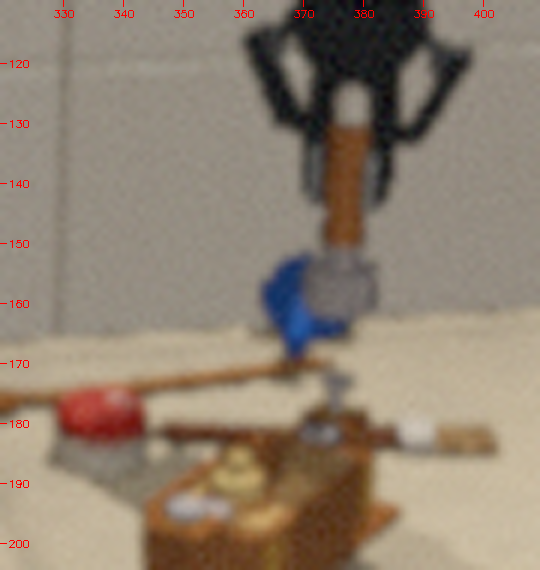

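View pics/t17.png

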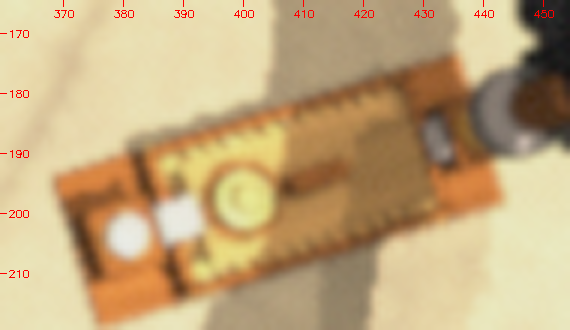

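Emit:
carry_out(plan=[[10,[0.5,-2,0],0],[10,[0.5,-2,0],0],[10,[0.5,-2,-27],0],[10,[0.5,-2,-57],0],[10,[0.5,-2,-57],0],[10,[0.5,-2,-25],0],[10,[0.5,-2,5],0],[10,[0.5,-2,10],0]])

```text
time_s: 25.15
tool_pos: [585.0, -336.1, 381.0]
ee_rot: [[0.904, 0.428, 0.014], [0.428, -0.904, 0.001], [0.013, 0.005, -1.0]]
contact_force: [0.9, 0.7, -3.3]
gripper_width: 24.2
```

```bash
python3 - <<'E'
from h import *
st=arm.read_state();p=st["tool_pos"];print(p,st["contact_force"],st["gripper_width"])
s=arm.read_camera("scene");crop(s,"s18.png",320,110,90,95,6)
E
```

```text
[ 585.02978609 -336.13085717  380.96104194] [ 0.92689274  0.74746543 -3.28818685] 24.156539863678837
```

View pics/s18.png

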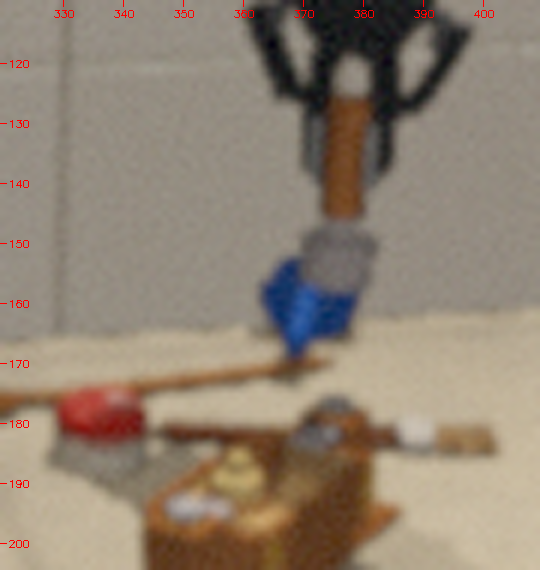

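Both pins are down. Returning the mallet to its original spot.

Emit:
carry_out(plan=[[10,[-8,25,0],0],[10,[-20,65,0],0],[10,[-34,108,0],0],[10,[-48,150,0],0],[10,[-62,192,0],0],[10,[-74,234,0],0],[10,[-84,276,0],0],[10,[-92,318,0],0],[10,[-99,360,0],0],[10,[-106,402,0],0],[10,[-113,444,0],0],[10,[-120,485,0],0],[10,[-126,520,0],0],[10,[-130,545,0],0],[10,[-132,557,-20],0],[10,[-132,559,-50],0],[10,[-132,559,-80],0],[10,[-132,559,-105],0],[10,[-132,559,-120],0],[10,[-132,559,-120],0]])

```text
time_s: 27.2
tool_pos: [451.2, 222.2, 257.3]
ee_rot: [[0.904, 0.428, 0.006], [0.428, -0.904, -0.002], [0.005, 0.004, -1.0]]
contact_force: [-0.4, 0.0, -3.5]
gripper_width: 24.0
```

```bash
python3 - <<'E'
from h import *
st=arm.read_state();p=st["tool_pos"];print(p,st["contact_force"],st["gripper_width"])
s=arm.read_camera("scene");crop(s,"s19.png",230,185,80,90,6)
c=arm.read_camera("top");crop(c,"t19.png",360,165,95,55,6)
E
```

```text
[451.17021834 222.15608005 257.25383552] [-0.36603285  0.03755726 -3.50633512] 24.037443181374133
```

View pics/s19.png

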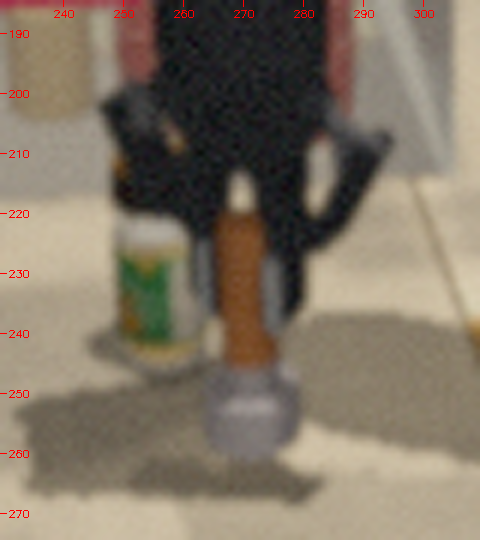

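View pics/t19.png

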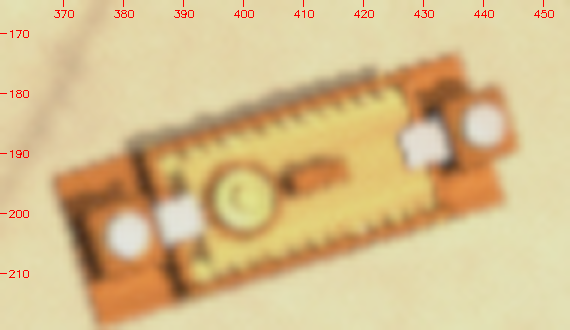

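Both bolts lie over the divider ends (389,201 and 430,189). The mallet is upright, so I'm lowering it gently.

Emit:
carry_out(plan=[[10,[1,0,-6],0],[10,[1,0,-12],0],[10,[1,0,-16],0],[10,[1,0,-19],0],[10,[1,0,-21],0],[10,[1,0,-22],0],[10,[1,0,-22],0],[10,[1,0,-22],0]])

```text
time_s: 28.1
tool_pos: [453.2, 223.0, 237.5]
ee_rot: [[0.904, 0.428, 0.011], [0.428, -0.904, 0.001], [0.01, 0.004, -1.0]]
contact_force: [0.0, -0.3, -3.4]
gripper_width: 24.0
```

Emit:
carry_out(plan=[[10,[-0.5,0,-2],0],[10,[-0.5,0,-3],0],[10,[-0.5,0,-4],0],[10,[-0.5,0,-4],0],[10,[-0.5,0,-4],0]])

```text
time_s: 28.6
tool_pos: [452.7, 223.0, 233.5]
ee_rot: [[0.904, 0.428, 0.011], [0.428, -0.904, 0.001], [0.01, 0.004, -1.0]]
contact_force: [-0.2, -0.2, -3.6]
gripper_width: 24.1
```

Emit:
carry_out(plan=[[10,[0,0,-2],0],[10,[0,0,-3],0],[10,[0,0,-4],0],[10,[0,0,-4],0]])

```text
time_s: 29.0
tool_pos: [452.8, 223.3, 232.8]
ee_rot: [[0.904, 0.428, 0.014], [0.428, -0.904, -0.001], [0.012, 0.007, -1.0]]
contact_force: [-5.3, -3.6, 31.1]
gripper_width: 23.7
```

```bash
python3 - <<'E'
from h import *
st=arm.read_state();p=st["tool_pos"];print(p,st["contact_force"],st["gripper_width"])
s=arm.read_camera("scene");crop(s,"s20.png",230,185,80,90,6)
E
```

```text
[452.79502207 223.32379346 232.83064679] [-5.2911601  -3.55205568 31.10267138] 23.745486488732357
```

View pics/s20.png

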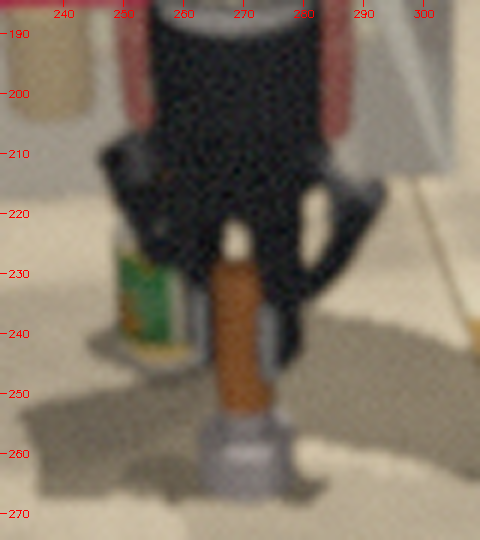

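Standing on the worktop with 31 N on it. I'll ease off, then release.

Emit:
carry_out(plan=[[10,[0,0,0.3],0],[10,[0,0,0.3],0],[10,[0,0,0.3],0]])

```text
time_s: 29.35
tool_pos: [453.1, 223.3, 233.2]
ee_rot: [[0.904, 0.428, 0.014], [0.428, -0.904, -0.001], [0.013, 0.007, -1.0]]
contact_force: [-0.1, -0.1, 3.5]
gripper_width: 24.2
```

Emit:
carry_out(plan=[[28,[0,0,0],0],[34,[0,0,0],0],[45,[0,0,0],0],[55,[0,0,0],0],[60,[0,0,5],0],[60,[0,0,30],0],[60,[0,0,65],0],[60,[0,0,100],0],[60,[0,0,130],0],[60,[10,-40,140],0],[60,[15,-85,140],0],[60,[20,-130,140],0],[60,[20,-150,140],0],[60,[20,-150,140],0]])

```text
time_s: 30.75
tool_pos: [472.7, 69.4, 373.0]
ee_rot: [[0.907, 0.421, 0.013], [0.421, -0.907, -0.003], [0.01, 0.009, -1.0]]
contact_force: [-1.0, 0.8, 1.0]
gripper_width: 60.0
```

```bash
python3 - <<'E'
from h import *
st=arm.read_state();p=st["tool_pos"];print(p,st["contact_force"],st["gripper_width"])
s=arm.read_camera("scene");crop(s,"s21.png",180,195,130,95,6)
c=arm.read_camera("top");crop(c,"t21.png",360,165,95,55,8,proj(c,case([[29,-60,53],[-29,-60,53],[29,60,53],[-29,60,53],[0,36,72]])))
cv2.imwrite("pics/t21f.png",c["pixels"][:,:,::-1])
E
```

```text
[472.73795829  69.42406361 373.00152391] [-0.98485629  0.77992044  0.9630418 ] 60.01546342553919
```

View pics/s21.png

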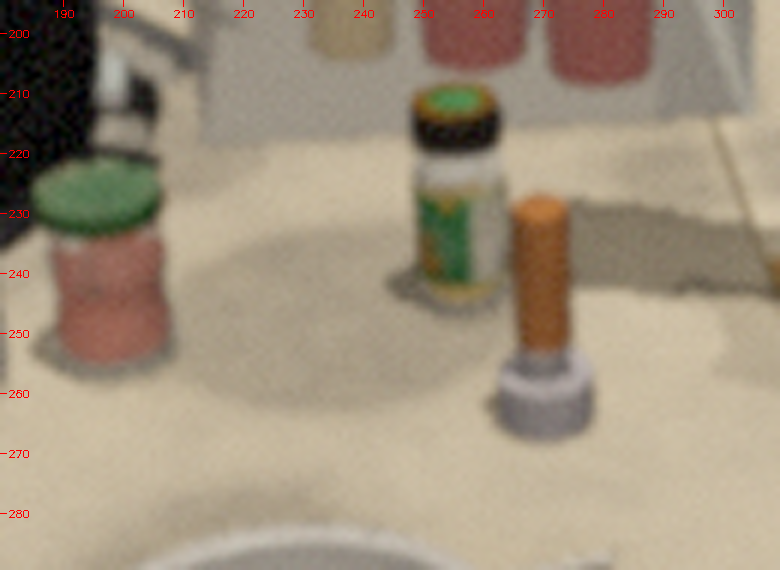

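View pics/t21.png

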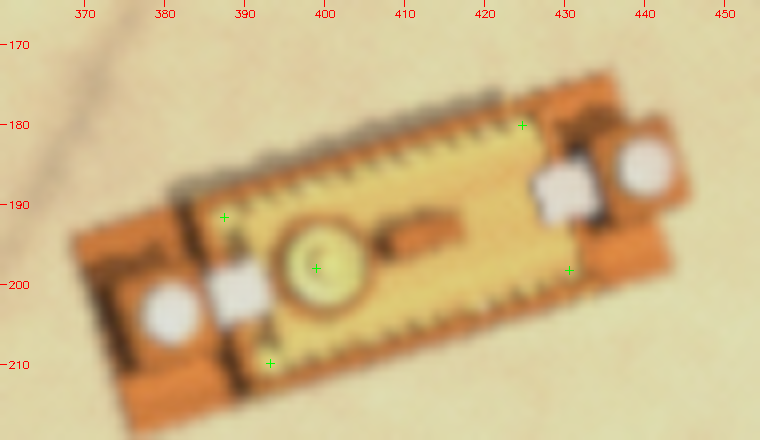

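View pics/t21f.png

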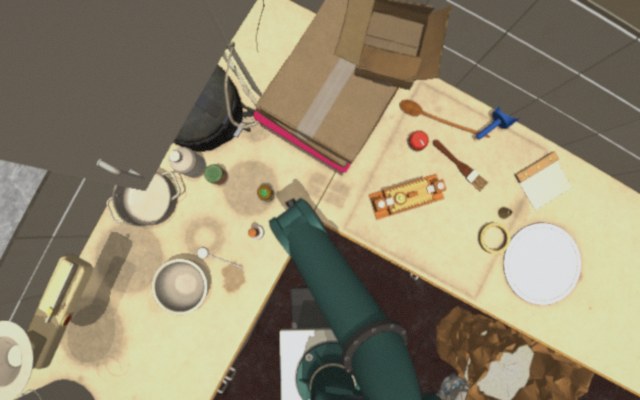

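```bash
python3 - <<'E'
from h import *
c=arm.read_camera("top")
for d in(94,-94): print(proj(c,case([[0,d,74],[0,d,88]])).round(1).tolist())
print(np.abs(arm.read_state()["dq"]).max())
print(arm.hand_in())
E
```

```text
[[380.8, 203.8], [381.4, 203.5]]
[[440.1, 185.3], [441.5, 184.8]]
0.019523656298172407
the job is handed in; nothing more can be done
None
```

The case is packed and locked, and I handed the job in at about 31 s. `hand_in` gives no verdict, so the result is my own reading of the checks below.

- **Biggest weight:** I stood it in the big cavity. It touched down at the expected floor height, and its image position matched the tool position to about 0.5 mm. It is now hidden under the divider.
- **Divider:** I laid it on the benches with the middle weight still in its ring seat. Both looked in place in the last top picture. The divider appears to have shifted about 2 mm towards the −y end since it was placed, still within the 8 mm limit.
- **Pins:** I knocked each one down with a single mallet blow, commanded at about 0.3 m/s. The last top picture shows both bolts over the divider's ends. The pin heads, at about (381, 204) and (440, 185), are where fully-down pins should appear. The picture can't measure pin depth to the millimetre.
- **Mallet:** It stands upright on the worktop at its original spot. It slid about 4 mm up in the grip during the blows. I therefore met the worktop later than expected and pressed on it with about 31 N, then eased off to about 3.5 N before letting go.
- **Everything else:** I saw none of the bystanders out of place in the last pictures. The smallest weight was in its cavity when I last saw it, before the divider covered it.

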